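# Refit the swivel lid of a salt cellar and snap its pivot cap home

### The arm

A 7-joint arm with a two-finger parallel gripper is mounted at the origin on the work surface. World frame = base frame: x ahead of the robot, y to its left, z up, the work surface at z = 0. Lengths are in m, angles in rad, forces in N, time in s.
With the tool pointing down it reaches from about 0.425 to 1.025 m from the base axis. Payload 9.4 kg.
Tool frame: the origin (TCP) lies on the centre line of the jaws, within the pads' length; the fingertips stand 17 mm ahead of it and the grasp point (between the pads) lies 2 mm behind it (manip.finger_overhang is the distance from the TCP to the fingertips, in m); z points along the fingers, y is the line along which they close (so a half turn about z gives the same grasp; the last joint's range is limited). The gripper opens to 93 mm and grips with 3 to 60 N. Pads are 15 mm wide; open, the fingers measure 128 mm over their backs; the gripper's body (75 mm by 188 mm) begins 65 mm behind the grasp point.
Start: joints at [1.071, 0.599, -0.003, 1.599, 0.002, 0.943, -0.08], TCP at [0.297, -0.661, 0.236] pointing down, gripper open.
Joint ranges: [-2.57, 2.57], [-0.35, 1.97], [-1.29, 1.29], [0.11, 2.56], [-1.05, 4.19], [0.11, 1.86], [-2.63, 2.63]. Speed limits (rad/s): [2.22, 2.22, 3.01, 3.01, 3.14, 3.14, 3.14].

### API

Orientations are given as a 3x3 rotation matrix whose columns are the frame's x, y, z axes.
In Python, from station import manip, eyes gives the robot as it stands. The module is installed in compiled form; this text tells all that it offers. Calls block until the motion is done:
- manip.move_ptp(position, orientation): joint-space move of the TCP to a pose.
- manip.move_l(position, orientation=None, feed=0.15): straight line of the TCP; orientation=None keeps the orientation; feed is the mean speed in m/s.
- manip.move_j(angles): joint-space move.
- manip.move_gripper(opening): opening from 0.0 (shut) to 1.0 (fully open); the grip force is fixed at half the most; returns when the fingers have stopped.
- manip.pause(seconds).
- manip.ik(position, orientation): joint angles nearest the present ones, or None.
- eyes.get_image(name): name is "scene" or "top"; returns a dict with "image" (420x560x3 uint8, red, green, blue), "intrinsics" (3x3 intrinsics, pixels), "world_to_cam" (4x4, takes a point from world to camera coordinates). Camera axes: x right, y up, looking along -z (the intrinsics and any distortion apply to the point x, -y, -z); pixel columns grow to the right and rows downward; lengths in m; the calibration is good to about 2 mm. A picture is of the moment at which its call begins. There is no depth.
A pose or a line that the arm cannot do raises manip.IKError and nothing moves.
- manip.hand_in(): hands the job in; it is judged then, once.
Trained networks look in a picture, given as the dict that the camera call returned (one of the last four; its "shot" number tells which), for a name from the list of things; names that differ only in an ending like _2 or _b are one class to them, and where a whole thing is asked for, a point or a joint stands for the part that bears it (a point fixed in the world has none). Each returns a list of dicts, best first, with "confidence" (0 to 1); they miss things now and then, are a little off and sometimes report something else, mostly with a low value. They report only what shows in the picture. A call takes as long as a camera call. They do not tell look-alikes from the thing itself.
- eyes.regions_of(query, picture): "pixels" (420x560 bool, what is visible of it) and "rect" ([left, top, width, height] in pixels, round what is visible of it).
Readings, each from a call of its own:
- manip.get_t(): time.
- manip.get_q(): joint angles.
- manip.get_joint_velocities(): joint speeds.
- manip.get_effort(): joint torques, N m.
- manip.get_tcp_pos(): TCP position.
- manip.get_tool_rot(): TCP orientation.
- manip.get_wrist_force(): force on the tool from outside, world axes, zero at the start.
- manip.get_torque(): the same for the moment, N m.
- manip.get_grip_width(): opening from 0.0 (shut) to 1.0 (fully open).
- manip.get_grip_force(): force on a finger pad.
Only numpy, scipy, OpenCV 4.12 (cv2) and the standard library are available. Lean on these libraries where they do the work, as an engineer would, in place of code of your own. Each camera call takes 0.05 s, during which the arm holds its last target. There are 200 camera calls.

### The job

The washed, empty wooden salt cellar stands on the shelf with its swivel lid and its pivot cap lying beside it: put the lid back with its corner hole over the cellar's upright steel stud, lying flat and closed squarely over the box, then set the snap cap on the stud and press it straight down until it clicks fully home. Do not stop at the click: keep pressing firmly, with about 10 N, and finish with the gripper still pressing the cap down (do not let go of it or lift away). Leave the bowl, the jar and the tongs where they are and keep the cellar standing on the shelf.

Things in the scene. Friction and masses are not known exactly. Their poses are not given: they have to be found in the camera images.
- cellar: Open-topped square wooden salt cellar, loose on the shelf deck (the table, top at z = 0), 96 x 96 mm, 60 mm high without its stud, 320 to 440 g, with an empty round well 66 mm wide and 48 mm deep. Origin: centre of its underside; z up; x, y along its sides. An upright steel pivot stud stands on its top face at x = +33, y = +33 mm, near one corner.
- stud_top (a point): Centre of the stud's flat tip, 28 mm above the cellar's top face (88 mm above its underside); axes as the cellar's. Downwards from here: a 5 mm taper from 5 to 9.6 mm diameter, a 9.6 mm neck carrying a sprung snap ring 14 mm across at rest (centred 9 mm below the tip), and from 14 mm below the tip a plain 14 mm journal down to the top face. Polished and slippery.
- cellar_rim (a point): Centre of the cellar's top face, 60 mm above its underside; axes as the cellar's. The closed lid lies here: underside on this face, x and y axes along the cellar's, hole round the stud (1.5 mm play all round); it can swivel about the stud.
- lid: Square wooden lid, 96 x 96 x 12 mm, 70 to 120 g, lying flat on the shelf with its pull upwards. Origin: centre of its underside; z up; x, y along its sides. Through hole near the corner x = +33, y = +33 mm; a thumb pull stands on top towards the other end of that diagonal.
- lid_hole (a point): Centre of the lid's vertical through hole (17 mm diameter, thin steel eyelet ring on top), at the level of the lid's underside, at the lid's x = +33, y = +33 mm; axes as the lid's.
- lid_pull (a point): Centre of the wooden thumb pull, at the lid's x = -14, y = -14 mm, 23 mm above the lid's underside: a bar 36 mm long, 14 mm thick, 22 mm high (it ends 34 mm above the lid's underside). Its length runs along the lid's diagonal (1, -1); grip it across its 14 mm, closing along the diagonal (1, 1). Axes as the lid's.
- cap: Round black snap cap, 26 mm wide, 26 mm high, 20 g, standing open end down. Origin: centre of its underside; z up. Socket 14 mm deep, mouth 11 mm. On the stud it first rests on the ring, origin 8 mm below stud_top; about 12 N to push over the ring; 3 mm lower the force drops (click); home = hard stop, origin 14 mm below stud_top, 2 mm clear of the lid.
- bowl: White enamel bowl with a dark rim, 160 mm across, 60 mm high; origin at the centre of its underside. Not part of the job.
- jar: Empty clear acrylic jar with a white twist cap, 89 mm across, 118 mm high; origin at the centre of its underside. Not part of the job.
- tongs_a: Aluminium tongs lying on the shelf, 240 mm long along their x, about 60 mm wide; origin at mid length on the shelf. Not part of the job.
- tongs_b: A second pair of the same aluminium tongs. Not part of the job.
There are look-alikes about, which are no part of the job. There is more than one size of the lid; the one meant has the size given above.

How it is judged:
On the way, in this order (a step that is already met when the one before it is completed fails the run):
1. the lid lies flat on the cellar with its hole over the stud (horizontal distance between lid_hole and stud_top below 0.004 m and z of lid in the frame of cellar_rim below 0.003 m and angle between the z axis of lid and the z axis of cellar, either way round below 0.06 rad), for 0.3 s.
2. the cap has clicked home on the stud over the lid and is still being pressed down firmly (over 11 N on the shelf under the cellar), for one second on end (all of step 1 and z of cap in the frame of stud_top between -0.017 and -0.0122 m and horizontal distance between cap and stud_top below 0.003 m and angle between the z axis of cap and the z axis of cellar, either way round below 0.12 rad and contact force between cellar and table above 11 N and contact force between the fingers and cap above 5 N), for 1 s.
At the end, for the whole second after the job is handed in: Lid flat on upright cellar (3 mm, 0.06 rad), hole round the stud (4 mm), closed squarely (centres within 10 mm); cap clicked home (underside 12.2 mm or more below the stud's tip); gripper still on the cap, pressing so that the shelf carries over 11 N under the cellar (own weight 4 to 6 N) (all of step 2 and horizontal distance between lid and cellar below 0.01 m and angle between cellar's own z axis and vertical below 0.05 rad and height (world z) of cellar below 0.006 m); the arm keeps its last pose, push and grip.
It fails at once if bowl is pushed out of its place by more than 30 mm or tipped (distance of bowl from where it was at the start of the episode above 0.03 m or angle between bowl's own z axis and vertical above 0.3 rad).
It fails at once if jar is pushed out of its place by more than 30 mm or tipped (distance of jar from where it was at the start of the episode above 0.03 m or angle between jar's own z axis and vertical above 0.3 rad).
It fails at once if tongs_a is pushed out of its place by more than 30 mm or tipped (distance of tongs_a from where it was at the start of the episode above 0.03 m or angle between tongs_a's own z axis and vertical above 0.3 rad).
It fails at once if tongs_b is pushed out of its place by more than 30 mm or tipped (distance of tongs_b from where it was at the start of the episode above 0.03 m or angle between tongs_b's own z axis and vertical above 0.3 rad).
It fails at once if the cellar is tipped or lifted off the shelf (angle between cellar's own z axis and vertical above 0.2 rad or height (world z) of cellar above 0.02 m).
It also fails if it takes over 72 s, if anything falls off the work surface, if the arm or the gripper's body presses on something with over 40 N, if the wrist force passes 120 N, or if a joint passes its speed limit or range.

## Working session

There is one attempt and no reset: what is moved stays moved. The work goes in short steps, each a Python script; the robot and the scene stay as the last script left them, time stands still between calls to the robot, and variables do not carry over. Pictures are saved under pics/ and viewed, at most 10 in all, crops included, and the job is handed in when it is done.

```bash
mkdir -p pics; cat > h.py <<'E'
import numpy as np, cv2
from station import manip, eyes
def save(p,name): cv2.imwrite('pics/'+name+'.png', p['image'][:,:,::-1])
def ray(p,u,v):
    K=p['intrinsics'];M=p['world_to_cam'];R=M[:3,:3];t=M[:3,3]
    d=np.linalg.inv(K)@np.array([u,v,1.]);d=R.T@np.array([d[0],-d[1],-d[2]])
    return -R.T@t,d
def pix2w(p,u,v,z):
    c,d=ray(p,u,v);return c+d*(z-c[2])/d[2]
def w2pix(p,X):
    X=np.asarray(X,float);M=p['world_to_cam'];c=M[:3,:3]@X+M[:3,3];q=p['intrinsics']@np.array([c[0],-c[1],-c[2]]);return q[:2]/q[2]
E
python3 - <<'E'
from h import *
print(manip.get_t(), manip.finger_overhang)
for n in ('scene','top'):
    p=eyes.get_image(n);save(p,n+'0');print(p.keys(),p['intrinsics'],p['world_to_cam'])
    for q in ('cellar','lid','cap','bowl','jar','tongs_a'):
        for r in eyes.regions_of(q,p):
            print(n,q,round(r['confidence'],2),r['rect'],r['pixels'].sum(), np.argwhere(r['pixels']).mean(0)[::-1].round(1))
E
```

```text
0.0 0.017
dict_keys(['image', 'intrinsics', 'world_to_cam', 'shot']) [[535.61100745   0.         278.11219808]
 [  0.         535.61100745 216.28063505]
 [  0.           0.           1.        ]] [[-0.80615978  0.5914215  -0.01808344  0.45950232]
 [-0.33498145 -0.43099026  0.83787519  0.07409951]
 [ 0.48774362  0.6815189   0.54556224 -1.8773872 ]
 [ 0.          0.          0.          1.        ]]
scene cellar 0.55 [255.3, 225.4, 35.5, 37.0] 1154 [271.3 242.2]
scene lid 0.93 [226.8, 199.7, 38.5, 24.5] 488 [246.6 210.4]
scene lid 0.76 [199.6, 152.2, 40.7, 22.5] 715 [217.6 163.3]
scene lid 0.6 [312.7, 282.3, 10.4, 14.4] 89 [319.1 290.7]
scene lid 0.56 [277.6, 175.2, 48.8, 29.3] 933 [300.4 189.3]
scene bowl 0.79 [158.8, 217.0, 52.4, 39.1] 1573 [184.6 237. ]
scene jar 0.74 [285.0, 289.6, 35.1, 58.1] 2007 [303.1 319.7]
scene jar 0.74 [228.0, 199.7, 35.3, 22.4] 520 [245.9 210.1]
scene tongs_a 0.76 [178.2, 182.3, 69.7, 23.5] 530 [208.9 192.8]
scene tongs_a 0.68 [351.8, 311.7, 71.0, 61.6] 808 [386.6 339.8]
dict_keys(['image', 'intrinsics', 'world_to_cam', 'shot']) [[403.75212092   0.         279.72518548]
 [  0.         403.75212092 206.11368591]
 [  0.           0.           1.        ]] [[-0.01553596 -0.9998076  -0.01197497 -0.06285847]
 [ 0.99321621 -0.01681165  0.11506057 -0.52776358]
 [-0.11523975 -0.01010615  0.9932863  -1.41607988]
 [ 0.          0.          0.          1.        ]]
top cellar 0.96 [251.3, 178.4, 37.4, 29.4] 763 [269.8 194.1]
top lid 0.61 [316.3, 253.8, 35.4, 40.5] 1405 [332.7 273.8]
top lid 0.58 [318.9, 196.8, 24.6, 27.7] 694 [333.5 210.8]
top cap 0.44 [200.3, 188.9, 6.6, 7.8] 57 [203.8 191.7]
top bowl 0.7 [290.9, 116.4, 45.0, 39.8] 1485 [313.2 136.2]
top jar 0.67 [157.0, 136.1, 33.8, 34.0] 754 [172.8 152.7]
top tongs_a 0.81 [376.8, 172.0, 14.7, 64.7] 100 [378.4 217. ]
top tongs_a 0.66 [128.7, 170.1, 20.1, 64.4] 201 [138.1 197.9]
```

```bash
python3 - <<'E'
import cv2
a=cv2.imread('pics/top0.png')[90:320,110:410];cv2.imwrite('pics/top0c.png',cv2.resize(a,(780,598),interpolation=cv2.INTER_CUBIC))
a=cv2.imread('pics/scene0.png')[140:390,130:450];cv2.imwrite('pics/scene0c.png',cv2.resize(a,(768,600),interpolation=cv2.INTER_CUBIC))
E
```

```text
(no output)
```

View pics/top0c.png

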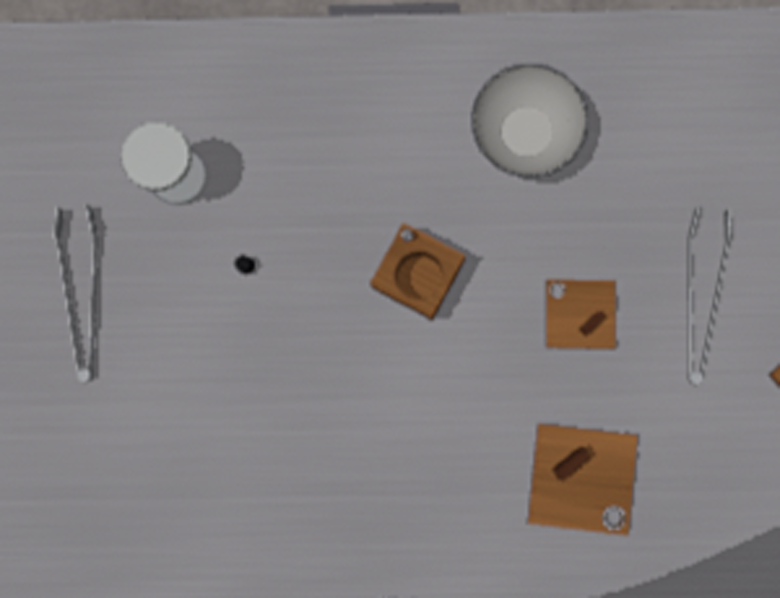

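View pics/scene0c.png

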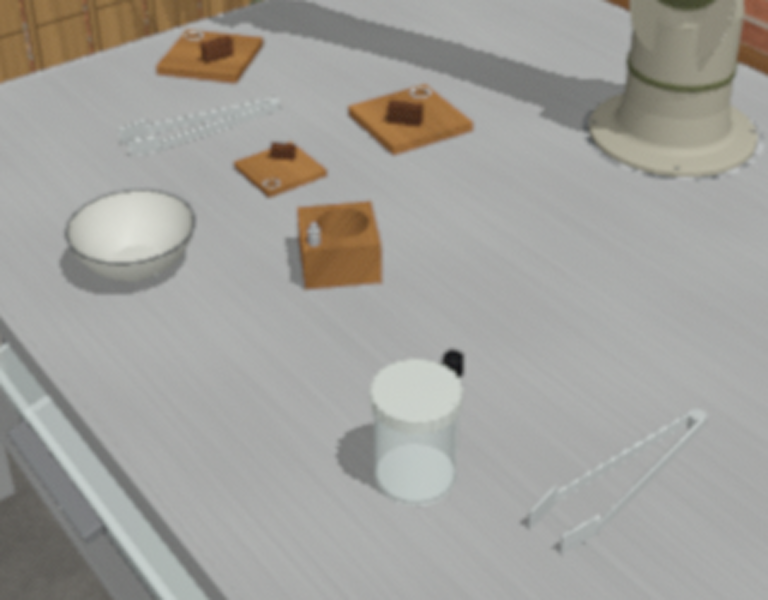

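The top crop shows the cellar at crop (418,272) with its stud near the upper-left corner (408,236). The cap is at (246,264), a small lid at (581,314), a bigger lid at (583,480), and a third lid cut off at the right edge (780,375). The scene crop shows the same layout, with the third lid at (210,55). I'll measure all three lids with colour masks.

```bash
python3 - <<'E'
from h import *
for n,zs in (('top',.012),('scene',.012)):
    p=eyes.get_image(n);im=p['image']
    h=cv2.cvtColor(im,cv2.COLOR_RGB2HSV)
    m=((h[...,1]>90)&(h[...,0]<20)).astype(np.uint8)
    nl,lab,st,ce=cv2.connectedComponentsWithStats(m)
    for i in range(1,nl):
        if st[i,4]<250 or st[i,4]>4000: continue
        cs,_=cv2.findContours((lab==i).astype(np.uint8),0,2)
        c=max(cs,key=cv2.contourArea)[:,0].astype(float)
        print(n,ce[i].round(1),st[i])
        z=.06 if (n=='top' and abs(ce[i][0]-270)<10) else zs
        W=np.array([pix2w(p,u,v,z)[:2] for u,v in c])
        r=cv2.minAreaRect((W*1000).astype(np.float32));print('   rect mm',np.round(r[0],1),np.round(r[1],1),r[2])
    if n=='top':
        g=lambda x,y:(110+x/2.6,90+y/2.6)
        for nm,(x,y),z in (('hole small',(557,290),.012),('hole big',(614,517),.012),('stud',(408,236),.088),('cap',(246,264),.026)):
            print(nm,pix2w(p,*g(x,y),z).round(4))
        print('cap edges'); b=(im.max(2)<60).astype(np.uint8); b[:, :150]=0
        nl,lab,st,ce=cv2.connectedComponentsWithStats(b)
        for i in range(1,nl):
            if 20<st[i,4]<120: print(ce[i],st[i],pix2w(p,*ce[i],.02).round(4))
E
```

```text
top [551.6 104.3] [ 539    0   21  218 2420]
   rect mm [  888.9 -1083.8] [ 60.5 832.9] 87.1903305053711
top [270.5 194.1] [253 176  36  37 735]
   rect mm [567.7 -39.4] [96.8 98.2] 60.65873336791992
top [333.4 210.9] [320 198  27  26 659]
   rect mm [ 509.7 -263.7] [94.9 90.9] 89.01627349853516
top [431.9 235.9] [ 407  210   53   53 1407]
   rect mm [ 412.4 -617.6] [136.2 137.9] 38.90666198730469
top [333.3 273.2] [ 313  253   42   43 1396]
   rect mm [ 283.7 -259.5] [135.9 134.1] 82.43128204345703
top [ 22.4 333.4] [   0  301   51   76 3194]
   rect mm [ 83.  832.3] [257.3 178.5] 3.7058515548706055
top [544.8 361.5] [ 517  317   43   77 1920]
   rect mm [   1.5 -955.7] [142.8 256. ] 84.59567260742188
hole small [ 0.5427 -0.2329  0.012 ]
hole big [ 0.2303 -0.3015  0.012 ]
stud [ 0.6091 -0.029   0.088 ]
cap [0.5848 0.1993 0.026 ]
cap edges
[541.73913043   8.10869565] [540   0   7  19  46] [ 1.2669 -1.0767  0.02  ]
[204.05555556 191.36111111] [201 188   7   7  36] [0.5864 0.2026 0.02  ]
[424.51851852 234.74074074] [424 228   2  14  27] [ 0.4165 -0.5855  0.02  ]
[538.1        268.56666
[... 1968 characters left out ...]
 [217.4 163.3] [196 153  43  21 638]
   rect mm [ 414.6 -612.2] [155.7 140.8] 38.7991943359375
scene [504.4 167.4] [487 156  36  23 359]
   rect mm [-416.5   87.8] [175.6  71.9] 89.84904479980469
scene [542.1 183.3] [524 172  36  24 389]
   rect mm [-416.4  244.4] [163.4  72.5] 89.84904479980469
scene [300.3 189.7] [276 178  51  26 829]
   rect mm [ 285.4 -254.1] [152.6 144.4] 82.34996795654297
scene [246.4 209.8] [228 200  38  22 478]
   rect mm [ 514.5 -258.5] [110.7  98.9] 87.8733901977539
scene [ 13.  211.4] [  0 202  29  20 339]
   rect mm [1145.7 -734.3] [84.  96.1] 89.31339263916016
scene [271.6 242. ] [ 254  224   35   36 1031]
   rect mm [552.6 -59.4] [176.8 101.4] 60.00388717651367
```

The small lid, centred near (0.510,-0.262) with yaw about 0, is the 96 mm one; the other two are about 135 mm. One pixel is about 3 mm, so I'll centre the stud, pull and cap by squeezing each one in two perpendicular directions.

```bash
cat >> h.py <<'E'
def rot(deg):
    a=np.radians(deg);c,s=np.cos(a),np.sin(a)
    return np.array([[-s,c,0],[c,s,0],[0,0,-1.]]).T if False else np.column_stack([[-s,c,0],[c,s,0],[0,0,-1.]])
def st(msg=''):
    print(msg,'t%.2f'%manip.get_t(),'tcp',np.round(manip.get_tcp_pos(),4),'w%.3f'%manip.get_grip_width(),'gf%.1f'%manip.get_grip_force(),'F',np.round(manip.get_wrist_force(),1))
E
python3 - <<'E'
from h import *
print(manip.get_tool_rot().round(3), abs(np.linalg.det(rot(30))-1)<1e-6)
for d in (15.5,105.5,-74.5,-164.5,45,-45,135,-135):
    q=manip.ik([.609,-.029,.2],rot(d));print(d,None if q is None else q[-1].round(2))
p=eyes.get_image('top')
print('jar',pix2w(p,179,158,0),'bowl',pix2w(p,312.7,140,0))
E
```

```text
[[ 0.912  0.41  -0.   ]
 [ 0.41  -0.912 -0.   ]
 [-0.     0.    -1.   ]] True
15.5 -0.09
105.5 1.24
-74.5 -1.37
-164.5 -2.59
45 0.33
-45 -0.96
135 1.56
-135 -2.2
jar [0.71663292 0.3007     0.        ] bowl [ 0.77589745 -0.19774273  0.        ]
```

```bash
python3 - <<'E'
from h import *
s=np.array([.609,-.029])
manip.move_ptp([*s,.15],rot(-74.5)); st('above')
manip.move_gripper(.6)
manip.move_l([*s,.082]); st('down')
manip.move_gripper(0); st('squeeze1')
manip.move_gripper(.5)
manip.move_l([*s,.115],feed=.25)
manip.move_ptp([*s,.115],rot(15.5)); st('rot')
manip.move_l([*s,.082]); 
manip.move_gripper(0); st('squeeze2')
p=eyes.get_image('scene');save(p,'sq')
manip.move_gripper(.5)
manip.move_l([*s,.14],feed=.25); st('up')
E
python3 -c "
import cv2
a=cv2.imread('pics/sq.png')[150:300,170:370];cv2.imwrite('pics/sqc.png',cv2.resize(a,(800,600),interpolation=2))"
```

```text
above t3.37 tcp [ 0.6091 -0.0302  0.1501] w1.000 gf0.0 F [ 0.  -0.2  0.4]
down t4.75 tcp [ 0.6092 -0.029   0.0822] w0.601 gf0.0 F [-0.3  0.2 -0.3]
squeeze1 t5.55 tcp [ 0.609  -0.0287  0.0821] w0.122 gf29.4 F [-0.7  2.2  2.5]
rot t7.64 tcp [ 0.6086 -0.029   0.1144] w0.500 gf0.0 F [-0.6  0.4  0.1]
squeeze2 t8.66 tcp [ 0.6102 -0.0287  0.0827] w0.138 gf30.0 F [4.7 1.3 5.1]
up t9.83 tcp [ 0.6095 -0.0292  0.1411] w0.497 gf0.0 F [-0.7  0.2 -1.1]
```

View pics/sqc.png

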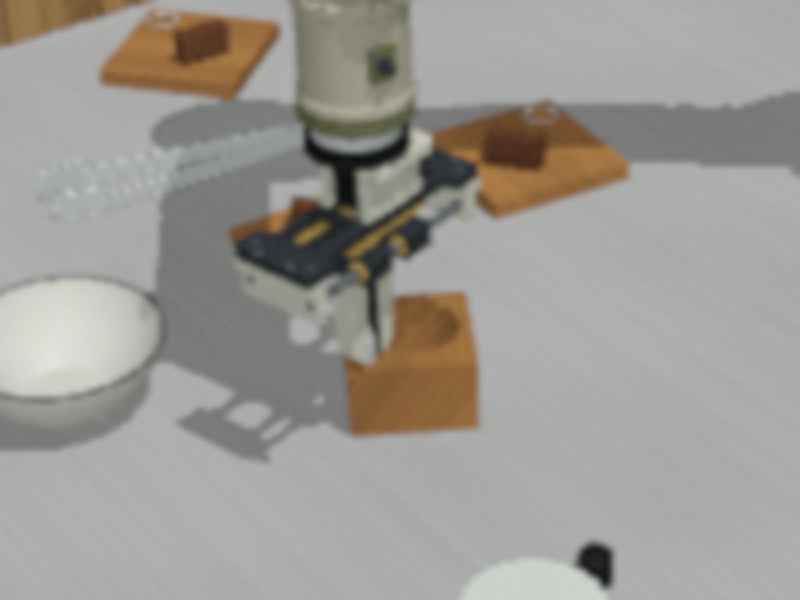

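The scene picture shows the gripper holding the stud at crop (365,345), with the cellar upright. The stud is now at about (0.610,-0.0285). Next is the lid.

```bash
python3 - <<'E'
from h import *
s=np.array([.4957,-.278])
manip.move_ptp([*s,.10],rot(-45)); st('above')
p=eyes.get_image('top');im=p['image'];h=cv2.cvtColor(im,cv2.COLOR_RGB2HSV)
m=((h[...,1]>90)&(h[...,0]<20)).astype(np.uint8)
nl,lab,sts,ce=cv2.connectedComponentsWithStats(m)
for i in range(1,nl):
    if sts[i,4]>400 and np.hypot(*(ce[i]-[270,194]))<12:
        cs,_=cv2.findContours((lab==i).astype(np.uint8),0,2);c=max(cs,key=cv2.contourArea)[:,0]
        W=np.array([pix2w(p,u,v,.06)[:2] for u,v in c]);print('cellar',cv2.minAreaRect((W*1000).astype(np.float32)))
manip.move_gripper(.65)
manip.move_l([*s,.034]); st('down')
manip.move_gripper(0); st('sq along bar')
manip.move_gripper(.6)
manip.move_l([*s,.06],feed=.25)
manip.move_ptp([*s,.06],rot(45))
manip.move_l([*s,.0325]); st('down2')
manip.move_gripper(0); st('grip')
manip.move_l([*s,.15],feed=.15); st('lift')
p=eyes.get_image('scene');save(p,'lift')
E
python3 -c "
import cv2
a=cv2.imread('pics/lift.png')[130:280,170:370];cv2.imwrite('pics/liftc.png',cv2.resize(a,(800,600),interpolation=2))"
```

```text
above t10.91 tcp [ 0.4968 -0.2764  0.0999] w0.504 gf0.0 F [ 0.2 -0.1 -0.2]
cellar ((561.54541015625, -42.44963836669922), (96.61457061767578, 97.84306335449219), 58.641475677490234)
down t12.04 tcp [ 0.4958 -0.278   0.0341] w0.650 gf0.0 F [-0.9  0.2  0.6]
sq along bar t12.57 tcp [ 0.4959 -0.2782  0.0346] w0.386 gf30.0 F [-0.2  0.5  6.9]
down2 t14.73 tcp [ 0.4954 -0.2774  0.0321] w0.601 gf0.0 F [0.9 0.8 0.3]
grip t15.47 tcp [ 0.496  -0.2779  0.0327] w0.148 gf30.0 F [0.7 0.2 2.1]
lift t16.40 tcp [ 0.4951 -0.2781  0.1492] w0.151 gf30.0 F [ 0.4  0.5 -0.5]
```

View pics/liftc.png

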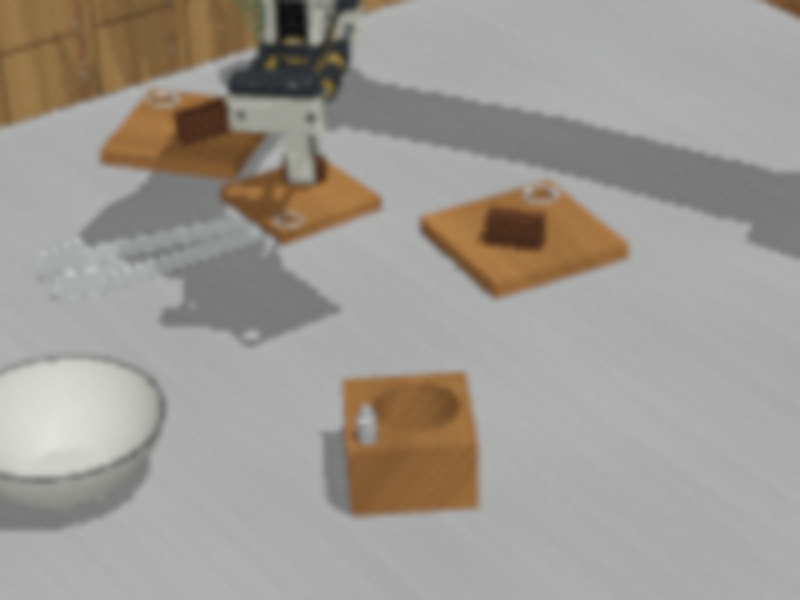

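The lid is gripped and level, with its hole at crop (288,218) facing the camera. I'll carry it over the stud and lower it while checking the force.

```bash
python3 - <<'E'
from h import *
th=14.;u=np.array([np.cos(np.radians(th)),np.sin(np.radians(th))])
T=np.array([.610,-.0285])-.06647*u
manip.move_ptp([*T,.14],rot(th)); manip.pause(.3); st('above')
e=T-np.array(manip.get_tcp_pos())[:2]; print('err mm',e*1000, manip.get_tool_rot()[:,1].round(4))
p=eyes.get_image('scene');save(p,'pre')
for z in (.125,.118,.112,.106,.100,.096,.0935,.0925):
    manip.move_l([*T,z],feed=.08); st('z%.4f'%z)
    if manip.get_wrist_force()[2]>12: print('contact stop');break
p=eyes.get_image('scene');save(p,'place')
E
python3 -c "
import cv2,numpy as np
f=lambda n:cv2.resize(cv2.imread('pics/%s.png'%n)[170:290,210:340],(400,369),interpolation=2)
cv2.imwrite('pics/placec.png',np.hstack([f('pre'),f('place')]))"
```

```text
above t17.70 tcp [ 0.5454 -0.0458  0.1399] w0.144 gf30.0 F [ 0.   0.5 -0.9]
err mm [0.05954604 1.21978805] [ 9.707e-01  2.402e-01 -2.000e-04]
z0.1250 t18.09 tcp [ 0.545  -0.0445  0.1242] w0.146 gf30.0 F [-0.1 -0.1 -1. ]
z0.1180 t18.34 tcp [ 0.5453 -0.0445  0.1176] w0.146 gf30.0 F [ 0.5  0.1 -0.9]
z0.1120 t18.59 tcp [ 0.5453 -0.0445  0.1117] w0.150 gf30.0 F [ 0.7 -0.6 -1. ]
z0.1060 t18.84 tcp [ 0.5453 -0.0446  0.1057] w0.148 gf30.0 F [ 0.6 -0.5 -0.5]
z0.1000 t19.09 tcp [ 0.5453 -0.0446  0.0996] w0.148 gf30.0 F [ 0.3  0.2 -1.8]
z0.0960 t19.34 tcp [ 0.5454 -0.0446  0.0958] w0.148 gf30.0 F [ 0.4  0.1 -0.6]
z0.0935 t19.59 tcp [ 0.5454 -0.0446  0.0934] w0.147 gf30.0 F [-0.4 -0.  -1. ]
z0.0925 t19.84 tcp [ 0.5456 -0.0446  0.0927] w0.150 gf30.0 F [-1.4 -0.3  2.4]
```

View pics/placec.png

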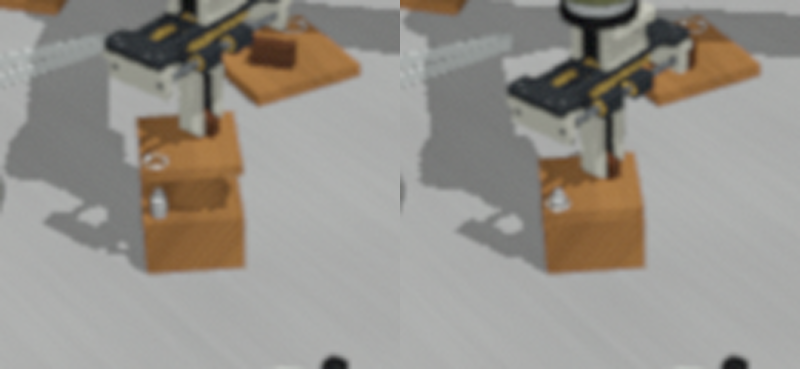

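The lid slid down over the stud without resistance and lies flat; the eyelet is round the stud at crop (558,198). I'll release it with a partial opening so the fingers don't touch the stud, then centre and grip the cap.

```bash
python3 - <<'E'
from h import *
T=np.array(manip.get_tcp_pos())
manip.move_gripper(.35); st('rel')
manip.move_l([.5455,-.0446,.16],feed=.15); st('up')
c=np.array([.586,.2015])
manip.move_ptp([*c,.10],rot(45)); st('above')
manip.move_gripper(.65)
manip.move_l([*c,.024]); 
manip.move_gripper(0); st('sq1')
manip.move_gripper(.55)
manip.move_l([*c,.055],feed=.25)
manip.move_ptp([*c,.055],rot(-45))
manip.move_l([*c,.0215]); manip.pause(.2); st('down2')
manip.move_gripper(0); st('grip')
manip.move_l([*c,.14],feed=.15); st('lift')
p=eyes.get_image('scene');save(p,'cap')
p=eyes.get_image('top');save(p,'capt')
E
python3 -c "
import cv2,numpy as np
f=lambda n,x,y:cv2.resize(cv2.imread('pics/%s.png'%n)[y:y+120,x:x+130],(400,369),interpolation=2)
cv2.imwrite('pics/capc.png',np.hstack([f('cap',225,190),f('capt',190,130)]))"
```

```text
rel t20.44 tcp [ 0.5455 -0.0446  0.0925] w0.348 gf0.0 F [ 1.3 -0.8 -0. ]
up t21.04 tcp [ 0.5453 -0.0449  0.1597] w0.350 gf0.0 F [-0.  -0.1 -0.6]
above t22.05 tcp [0.5861 0.1996 0.0996] w0.351 gf0.0 F [ 0.9 -0.3 -0.2]
sq1 t24.03 tcp [0.5862 0.2016 0.0243] w0.270 gf30.0 F [-0.4  0.2  4.6]
down2 t26.62 tcp [0.5864 0.2016 0.0223] w0.549 gf0.0 F [ 0.7 -0.6 -0.9]
grip t27.16 tcp [0.5861 0.2015 0.0217] w0.277 gf30.0 F [-0.3 -0.4  3.3]
lift t28.10 tcp [0.5856 0.2012 0.1392] w0.272 gf30.0 F [ 0.1  0.3 -0. ]
```

View pics/capc.png

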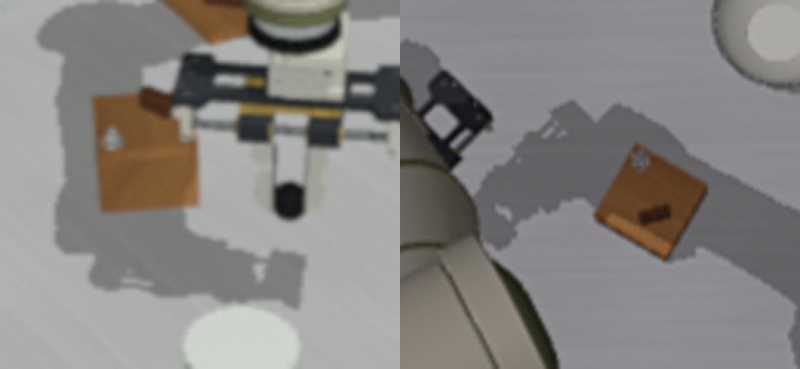

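The cap is held upright at left crop (290,200), and the top view shows the lid squarely closed on the cellar. Now I'll press the cap on in small force-checked steps.

```bash
python3 - <<'E'
from h import *
s=np.array([.610,-.0285]);R=rot(-45)
manip.move_ptp([*s,.135],R); manip.pause(.2); st('above')
manip.move_l([*s,.112],feed=.08); manip.pause(.2); st('pre')
z=.112; mx=0
while z>.088:
    z-=.001 if z>.104 else .0007
    manip.move_l([*s,z],feed=.05); F=manip.get_wrist_force();t=manip.get_tcp_pos()
    print('%.4f %.4f F %s xy %s'%(z,t[2],np.round(F,1),np.round(t[:2],4)),'t%.1f'%manip.get_t())
    if t[2]<.0975 and F[2]>9: break
    if F[2]>22 or abs(F[:2]).max()>8: print('stop');break
st()
p=eyes.get_image('scene');save(p,'press')
E
```

```text
above t29.32 tcp [ 0.6101 -0.0262  0.1351] w0.273 gf30.0 F [0.2 0.2 0.7]
pre t29.97 tcp [ 0.6102 -0.0285  0.1123] w0.273 gf30.0 F [ 0.8 -1.5 -0.4]
0.1110 0.1111 F [ 1.  -0.1  0.4] xy [ 0.61   -0.0286] t30.2
0.1100 0.1099 F [-0.3 -0.3 -0. ] xy [ 0.61   -0.0285] t30.5
0.1090 0.1089 F [-0.4 -0.2 -1. ] xy [ 0.61   -0.0285] t30.7
0.1080 0.1079 F [-0.5 -0.3 -0.4] xy [ 0.61   -0.0285] t31.0
0.1070 0.1069 F [-0.8 -0.4  0.3] xy [ 0.61   -0.0285] t31.2
0.1060 0.1059 F [-0.8  0.8  0.5] xy [ 0.61   -0.0285] t31.5
0.1050 0.1050 F [ 0.3 -0.2  0.4] xy [ 0.61   -0.0285] t31.7
0.1040 0.1039 F [ 0.3 -0.5  0.3] xy [ 0.61   -0.0285] t32.0
0.1033 0.1033 F [-0.3 -0.5  0.4] xy [ 0.61   -0.0285] t32.2
0.1026 0.1025 F [ 0.1 -1.  -0. ] xy [ 0.61   -0.0285] t32.5
0.1019 0.1019 F [ 0.1 -0.5  0.3] xy [ 0.6101 -0.0284] t32.7
0.1012 0.1015 F [-0.9  0.5  3.9] xy [ 0.6102 -0.0284] t33.0
0.1005 0.1010 F [-0.8  0.5  7.2] xy [ 0.6103 -0.0283] t33.2
0.0998 0.1005 F [-1.   0.8  7.6] xy [ 0.6103 -0.0283] t33.5
0.0991 0.0997 F [-1.5  0.9  7.7] xy [ 0.6103 -0.0283] t33.7
0.0984 0.0986 F [-0.7  0.5  1.1] xy [ 0.6102 -0.0284] t34.0
0.0977 0.0970 F [-0.2  0.4 -3. ] xy [ 0.6094 -0.0288] t34.2
0.0970 0.0966 F [-1.   0.1 -3.8] xy [ 0.6097 -0.0286] t34.5
0.0963 0.0962 F [-0.3  0.7 -3.6] xy [ 0.6099 -0.0285] t34.7
0.0956 0.0957 F [ 0.5  0.4 -2.7] xy [ 0.6102 -0.0284] t35.0
0.0949 0.0955 F [-1.5  0.4  4.3] xy [ 0.6103 -0.0284] t35.2
0.0942 0.0953 F [-3.3  0.1  9.9] xy [ 0.6104 -0.0284] t35.5
 t35.47 tcp [ 0.6104 -0.0284  0.0953] w0.276 gf30.0 F [-3.3  0.1  9.9]
```

It clicked at about 3 mm of travel and reached the hard stop at TCP z of about 0.0955. I'll hold the push and check that it stays steady before handing in.

```bash
python3 - <<'E'
from h import *
manip.move_l([.610,-.0285,.0940],feed=.05)
for _ in range(5): manip.pause(.4); st()
import cv2
p=eyes.get_image('scene');save(p,'fin');cv2.imwrite('pics/finc.png',cv2.resize(p['image'][170:290,200:360,::-1],(800,600),interpolation=2))
E
```

```text
t36.17 tcp [ 0.6104 -0.0284  0.0952] w0.273 gf30.0 F [-3.1  0.5 12.2]
 t36.57 tcp [ 0.6104 -0.0284  0.0952] w0.272 gf30.0 F [-3.1 -0.7 12.2]
 t36.97 tcp [ 0.6104 -0.0284  0.0952] w0.273 gf30.0 F [-2.9  0.2 11.2]
 t37.37 tcp [ 0.6104 -0.0284  0.0952] w0.273 gf30.0 F [-3.1 -0.7 11.9]
 t37.77 tcp [ 0.6104 -0.0284  0.0952] w0.278 gf30.0 F [-3.4 -0.3 12.3]
```

View pics/finc.png

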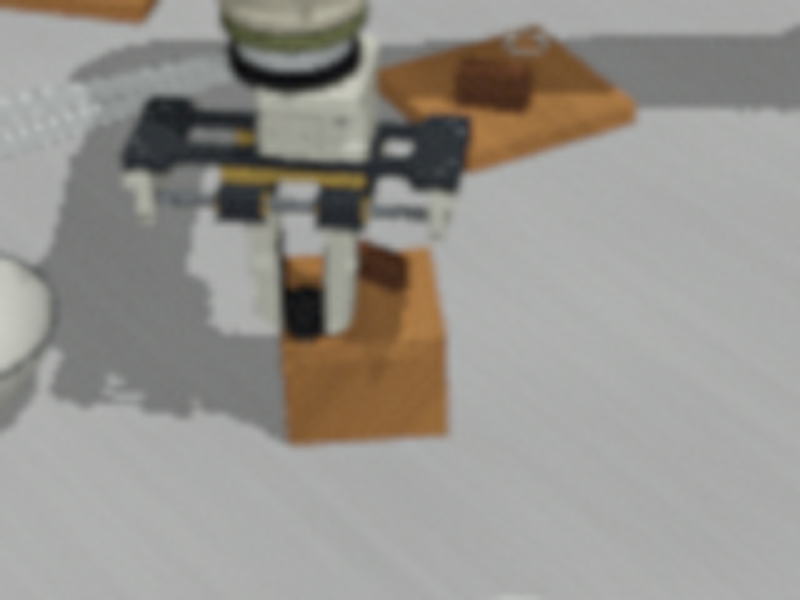

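The picture shows the cap (303,312) home on the stud between the fingers, with the lid flat and square and the cellar upright. The push holds steady at about 12 N.

```bash
python3 -c "
from station import manip
print(manip.hand_in())"
```

```text
the job is handed in; nothing more can be done
None
```

The lid is back flat and square on the cellar, the cap clicked fully home on the stud, and the job was handed in with the gripper still pressing the cap down at about 12 N; the result of the judging was not shown.

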